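# Hold the slide chamber's lid half open

### The job

A small bottle has been left standing on the closed lid of the slide incubation chamber. Take it off and stand it upright on the bare worktop, clear of the chamber, before you open anything; then raise the lid to 50 degrees and finish while holding it there, still and with the gripper, because it falls shut if let go. Leave the other things on the bench where they are.

Things in the scene. Friction and masses are not known exactly. Their poses are not given: they have to be found in the camera images.
- chamber: Slide incubation chamber, fixed: a low grey plastic box on feet, 150 (x) x 184 (y) mm, 54 mm high, with a flat white lid, 160 x 194 mm, whose top is 70 mm above the worktop when closed. Origin at the centre of the underside, on the worktop; x points from its front (handle side) to its back (hinge side), y along the hinge. Its place and yaw vary.
- lid (a joint): Angle of the chamber's lid (rad): 0 closed, grows as its front edge rises about the hinge at the back, stop at 1.75; 50 degrees is 0.873. Opening is a right-hand rotation about the chamber's y axis. The lid weighs about 0.3 kg, the hinge is nearly free, without latch or spring; let go at 50 degrees the lid falls shut.
- lid_hinge (a point): Middle of the lid's hinge axis, at (81, 0, 56) mm in the chamber's frame; the axis is the chamber's y. Does not move with the lid.
- lid_handle (a point): Middle of the lid's handle: a round steel bar 10 mm thick, parallel to the hinge, 72 mm between its two posts, bar centre 34 mm above the lid's top, free below. Lid closed: at (-60, 0, 104) mm in the chamber's frame, 141 mm in front of the hinge axis and 48 mm above it. It moves with the lid, and the bar may turn between the finger pads.
- stain_bottle: The bottle to clear: small white plastic bottle, 35 mm in diameter and 89 mm tall, about 0.09 kg, with a white cap 30 mm in diameter over its top 31 mm (fixed); at the start the only thing on the lid, behind the handle. Origin at the centre of its underside, z up along the bottle.
- timer: White lab timer, 66 x 66 x 19 mm, lying flat beside the chamber on its left (+y) side; origin at the centre of its underside. A bystander, to be left where it is.
- marker: Marker pen, 138 mm long (its y) and 12 mm thick, lying beside the chamber on its right side; origin at the centre of its underside. A bystander, to be left where it is.
- notepad: Notepad, 110 x 74 x 13 mm, lying at the right, towards the back; origin at the centre of its underside. A bystander, to be left where it is.
- buffer_bottle: Capped bottle, 45 mm in diameter, 113 mm tall, standing left of or behind the chamber; origin at the centre of its underside. A bystander, to be left where it is.
- cup: Specimen cup with screw lid, 67 mm in diameter, 68 mm tall, standing left of or behind the chamber; origin at the centre of its underside. A bystander, to be left where it is.
- dish: Petri dish, 60 mm in diameter, 15 mm high, standing left of or behind the chamber; origin at the centre of its underside. A bystander, to be left where it is.
Mind the look-alikes: they are no part of the job. Leave any blue look-alike of the stain_bottle alone.

How it is judged:
By the outcome, as a careful person would: the job done as asked, in the order asked, and still so for the second after the job is handed in, while the arm keeps its last pose, push and grip.
It also fails if it takes over 58 s, if anything falls off the work surface, if the arm or the gripper's body presses on something with over 40 N, if the wrist force passes 120 N, or if a joint passes its speed limit or range.

### The arm

A 6-joint arm with a two-finger parallel gripper is mounted at the origin on a cart in front of the work surface, level with it; the furniture and walls round the work are solid. World frame = base frame: x ahead of the robot, y to its left, z up, the work surface at z = 0. Lengths are in mm, angles in rad, forces in N, time in s.
With the tool pointing down it reaches from about 350 to 875 mm from the base axis. Payload 4.2 kg.
Tool frame: the origin (TCP) lies between the finger pads; the fingertips stand 11 mm ahead of it and the grasp point (between the pads) lies 8 mm behind it; z points along the fingers, y is the direction in which the jaws open and shut (so a half turn about z gives the same grasp; the last joint's range is limited). The gripper opens to 85 mm and grips with 20 to 120 N. Pads are 22 mm wide; open, the fingers measure 114 mm over their backs; the gripper's body (76 mm by 85 mm) begins 54 mm behind the grasp point. The pads swing forward as they close: fully open they stand 13 mm farther back than shut.
Start: joints at [-1.036, 0.385, 0.008, 0, -1.194, -0.259], TCP at [170.214, -601.354, 203.012] pointing down, gripper open.
Joint ranges: [-3.14, 3.14], [-1.21, 2.06], [-1.07, 1.41], [-3.16, 2.05], [-2.99, -0.16], [-3.1, 3.1]. Speed limits (rad/s): [2.79, 2.79, 3.14, 3.14, 3.14, 3.14].

### API

Orientations are given as a unit quaternion [x, y, z, w].
In Python, from bench import * gives the robot as it stands.
- The arm moves only by the tool servo_tool, never from a script. Its argument "rows" is a list of rows, each a list of 7 numbers: the opening, from 0 (shut) to 1 (fully open), then the shift along the tool's x, y, z in cm, then the turn, a rotation vector about the tool's x, y, z in degrees. A call has 1 to 12 rows; each row shifts and turns the commanded pose from where the row before left it, along the tool's axes as they then stand; what a row does not reach is not made up. A row lasts 1/10 s, in which the tool goes at most 50 mm and 8.59 degrees, less where a joint would pass 70% of its speed; a pose out of reach is approached as far as the arm can. A call is refused whole if a number of a shift passes 5 or a number of a turn 8.59, either way. A call with a gripper value outside its range is refused whole. The fingers move at their own pace and stop on an object; the grip force is fixed at half the most. Time passes only in rows, so rows that do not move let the fingers close. It gives the time, the measured TCP pose, the force and the opening at its end, in the units of the state.
- read_state(): the state, without advancing time (a new reading comes with each control period).
- get_image(name): name is "scene" or "top"; returns a dict with "image" (420x560x3 uint8, red, green, blue), "mtx" (3x3 intrinsics, pixels), "extrinsics" (4x4, takes a point from camera to world coordinates). Camera axes: x right, y up, looking along -z (the intrinsics and any distortion apply to the point x, -y, -z); pixel columns grow to the right and rows downward; lengths in mm; the calibration is good to about 2 mm. A picture is of the moment at which its call begins. There is no depth.
- job_done(): hands the job in, once; it reports no verdict.
The state is a dict: "clock": time; "joints": joint angles; "joint_vel": joint speeds; "joint_efforts": joint torques, N m; "position": TCP position; "ee_rot": TCP orientation; "contact_force": force on the tool from outside, world axes, zero at the start; "wrist_torque": the same for the moment, N m; "gripper_width": finger opening in mm.
Only numpy, scipy, OpenCV 4.12 (cv2) and the standard library are available. Lean on these libraries where they do the work, as an engineer would, in place of code of your own. Each camera call takes 0.05 s, during which the arm holds its last target. There are 200 camera calls.

## Working session

There is one attempt and no reset: what is moved stays moved. The work goes in short steps, Python scripts to look and compute and a tool call to move; the robot and the scene stay as the last step left them, time stands still between calls to the robot, and variables do not carry over. Pictures are saved under pics/ and viewed, about 8 in all and at most 12, crops included, and the job is handed in when it is done.

Besides the shell and the picture viewer there is one more tool, called after "Call:" in YAML: its name, and indented under it one key for each argument. servo_tool: Moves the arm, as the interface text tells. Its arguments: {"type":"object","properties":{"rows":{"type":"array","items":{"type":"array","items":{"type":"number"}}}},"required":["rows"]}

```bash
mkdir -p pics; ls; python3 - <<'E'
from bench import *
import cv2
print(read_state())
for n in ("scene","top"):
    d=get_image(n); cv2.imwrite(f"pics/{n}0.png",d["image"][:,:,::-1]); print(n,d["mtx"],d["extrinsics"],d.keys())
E
```

```text
pics
{'clock': 0.0, 'joints': array([-1.03640319e+00,  3.85548789e-01,  6.63394324e-03, -5.22334582e-04,
       -1.19397405e+00, -2.58603862e-01]), 'joint_vel': array([ 0.00234429,  0.00012993, -0.00031228, -0.00034438, -0.00128131,
        0.00011757]), 'joint_efforts': array([-5.98791048e-04, -3.92291451e+01,  1.88400561e+01,  4.18602616e+00,
       -4.52146094e-03, -1.64718841e-05]), 'position': array([ 170.04482771, -600.76010231,  201.92603684]), 'ee_rot': array([-1.37362521e-01,  9.90520259e-01,  1.05885733e-03, -1.80154894e-04]), 'contact_force': array([ 0.56260636, -0.25804517, -0.47831433]), 'wrist_torque': array([ 0.05248274,  0.01410365, -0.03177034]), 'gripper_width': 85.59962015444938}
scene [[508.64024656   0.         274.68022602]
 [  0.         508.64024656 204.55879868]
 [  0.           0.           1.        ]] [[-4.70069083e-01  4.84250712e-01 -7.37927033e-01 -2.60663897e+02]
 [-8.82434113e-01 -2.40247662e-01  4.04463964e-01  7.25139861e+02]
 [ 1.85767182e-02  8.41297991e-01  5.40252345e-01  6.89908033e+02]
 [ 0.00000000e+00  0.00000000e+00  0.00000000e+00  1.00000000e+00]] dict_keys(['image', 'mtx', 'extrinsics'])
top [[438.46682373   0.         280.69430202]
 [  0.         438.46682373 201.6724289 ]
 [  0.           0.           1.        ]] [[-2.39361647e-04  9.99214273e-01 -3.96330473e-02  5.00397122e+02]
 [-9.99960368e-01 -5.91888446e-04 -8.88327410e-03  2.92488862e+02]
 [-8.89975262e-03  3.96293503e-02  9.99174814e-01  1.23066469e+03]
 [ 0.00000000e+00  0.00000000e+00  0.00000000e+00  1.00000000e+00]] dict_keys(['image', 'mtx', 'extrinsics'])
```

View pics/scene0.png

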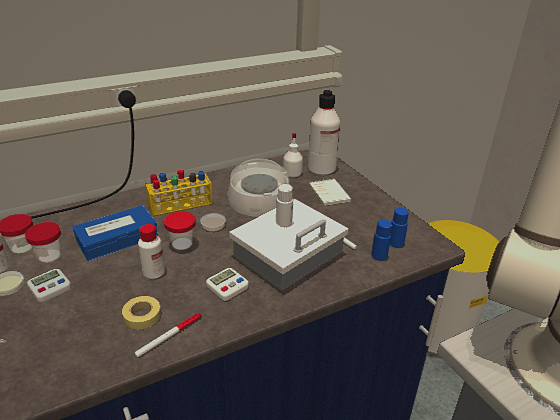

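View pics/top0.png

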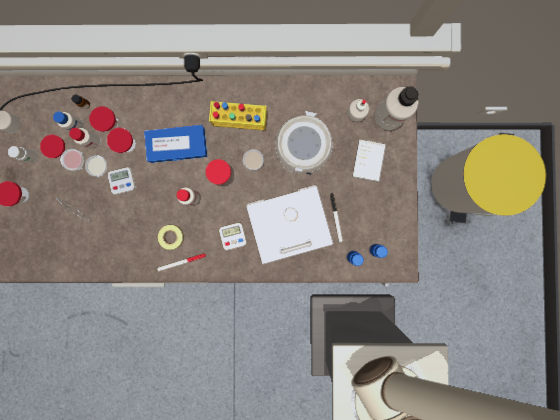

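The top view shows the lid at about (290,225), with the bottle's cap at (291,214) and the handle at (296,246). The timer is at (232,236), the marker at (336,217), and two blue bottles are at (356,258) and (378,251). In the scene view the cap top is at (286,187). Next I'll measure these.

```bash
cat > h.py <<'E'
from bench import *
import cv2, numpy as np
def ray(d,uv,z):
    K=d["mtx"];E=d["extrinsics"]
    v=np.array([(uv[0]-K[0,2])/K[0,0],-(uv[1]-K[1,2])/K[1,1],-1.])
    v=E[:3,:3]@v; o=E[:3,3]
    return o+v*(z-o[2])/v[2]
def proj(d,p):
    E=d["extrinsics"];K=d["mtx"]
    c=E[:3,:3].T@(np.array(p,float)-E[:3,3])
    return np.array([K[0,0]*c[0]/-c[2]+K[0,2],K[1,1]*c[1]/c[2]+K[1,2]])
def rect(d,z,m):
    cs,_=cv2.findContours(m,cv2.RETR_EXTERNAL,cv2.CHAIN_APPROX_NONE)
    return cs
E
python3 - <<'E'
from h import *
t=get_image("top"); im=t["image"]; s=get_image("scene")
hsv=cv2.cvtColor(im,cv2.COLOR_RGB2HSV)
m=((hsv[...,2]>170)&(hsv[...,1]<40)).astype(np.uint8)
m[:, :246]=0; m[:, 345:]=0; m[:178]=0; m[270:]=0
cs,_=cv2.findContours(m,cv2.RETR_EXTERNAL,cv2.CHAIN_APPROX_NONE)
c=max(cs,key=cv2.contourArea); c=cv2.convexHull(c)
P=np.array([ray(t,q[0],70)[:2] for q in c],np.float32)
r=cv2.minAreaRect(P); print("lid",r); print(cv2.boxPoints(r))
# crops
a=cv2.resize(im[170:275,225:400],None,fx=4,fy=4,interpolation=cv2.INTER_CUBIC)
b=cv2.resize(s["image"][175:290,215:345],None,fx=4,fy=4,interpolation=cv2.INTER_CUBIC)
cv2.imwrite("pics/a.png",np.hstack([a[:420]])[:,:,::-1]); cv2.imwrite("pics/b.png",b[:,:,::-1])
print("bottle@159", ray(t,(291,214),159),"handle",ray(t,(296,246),109))
E
```

```text
lid ((488.1644287109375, 281.4482421875), (163.99090576171875, 194.06594848632812), 15.642974853515625)
[[383.04187 352.77774]
 [435.37024 165.89987]
 [593.287   210.11874]
 [540.9586  396.9966 ]]
bottle@159 [512.75190947 276.84703428 159.        ] handle [431.77480336 263.46862279 109.        ]
```

View pics/a.png

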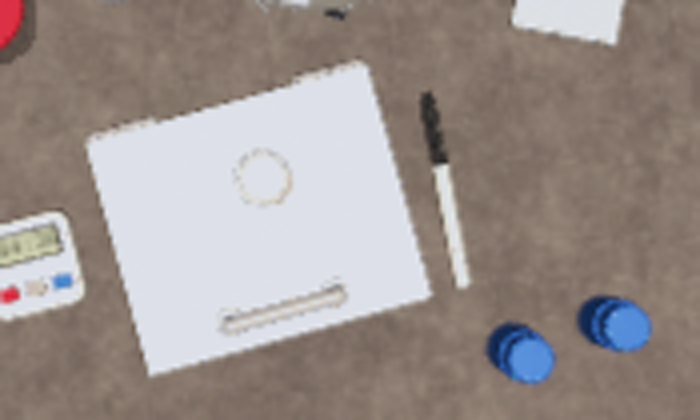

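View pics/b.png

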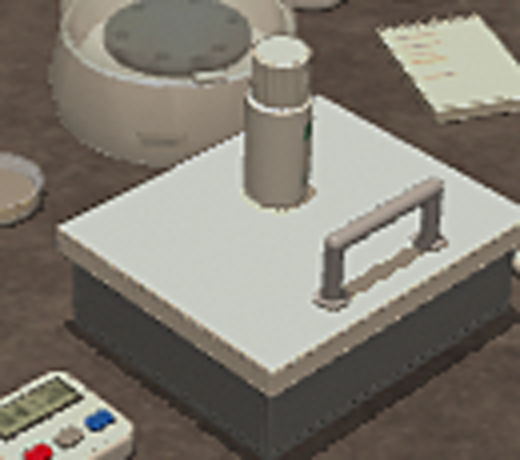

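```bash
cat >> h.py <<'E'
from scipy.spatial.transform import Rotation as R
YAW=np.radians(15.64)
def down(ydeg):
    a=np.radians(ydeg); y=np.array([np.cos(a),np.sin(a),0]); z=np.array([0,0,-1.]); 
    return R.from_matrix(np.c_[np.cross(y,z),y,z])
def go(p,ydeg=195.64):
    s=read_state(); q=R.from_quat(s["ee_rot"])
    d=q.inv().apply(np.array(p)-s["position"])/10; r=(q.inv()*down(ydeg)).as_rotvec(degrees=True)
    print("pos",s["position"].round(1),"d cm",d.round(2),"rot",r.round(1),"t",round(s["clock"],2),"F",s["contact_force"].round(1),"w",round(s["gripper_width"],1),"j",s["joints"].round(2))
E
python3 - <<'E'
from h import *
t=get_image("top"); s=get_image("scene")
def tri(a,b):
    f=lambda d,u:(d["extrinsics"][:3,3],ray(d,u,0)-d["extrinsics"][:3,3])
    (o1,v1),(o2,v2)=f(t,a),f(s,b)
    k=np.linalg.lstsq(np.c_[v1,-v2],o2-o1,rcond=None)[0]
    p,q=o1+k[0]*v1,o2+k[1]*v2; return ((p+q)/2).round(1),(p-q).round(1)
print("cap",tri((290.1,213.9),(285.4,187.6)), ray(t,(290.1,213.9),159),ray(s,(285.4,187.6),159))
off=lambda x,y,ox,oy:(x/4+ox-.4,y/4+oy-.4)
print("handle",tri(off(283.5,308,225,170),off(384,214,215,175)))
front=np.array([409.2,259.3]); ex=np.array([np.cos(YAW),np.sin(YAW)]); C=front+80*ex
print("C",C,"handle pred",C-60*ex,"hinge",C+81*ex)
for n,u,z in (("blue1",(356.5,258.5),85),("blue2",(379,251),85),("marker top",off(428,93,225,170),6),("marker bot",off(463,287,225,170),6),("pad",(363,178),13),("padR",(383,153),13),("edge",(417,230),0)): print(n,ray(t,u,z).round())
go([513,278,260])
E
```

```text
cap (array([512.6, 278.3, 158.4]), array([ 0.9,  1.5, -0. ])) [512.99687778 279.04504661 159.        ] [511.26906952 277.98342278 159.        ]
handle (array([429.8, 264.4, 105.2]), array([ 0.4,  0.6, -0. ]))
C [486.23796725 280.86737355] handle pred [428.45949181 264.69184339] hinge [564.23890909 302.70433926]
blue1 [398. 106.  85.]
blue2 [417.  47.  85.]
marker top [574. 161.   6.]
marker bot [438. 137.   6.]
pad [614.  74.  13.]
padR [684.  18.  13.]
edge [470. -77.   0.]
pos [ 170.1 -601.2  202.6] d cm [-56.93  75.27  -5.69] rot [  0.    0.  -89.8] t 0.3 F [-0.2  0.3  0.4] w 85.5 j [-1.04  0.39  0.01 -0.   -1.19 -0.26]
```

Call:
servo_tool:
  rows:
    - [1, -2.6, 3.4, -0.5, 0, 0, 0]
    - [1, -2.6, 3.4, -0.5, 0, 0, 0]
    - [1, -2.6, 3.4, -0.5, 0, 0, 0]
    - [1, -2.6, 3.4, -0.5, 0, 0, 0]
    - [1, -2.6, 3.4, -0.5, 0, 0, 0]
    - [1, -2.6, 3.4, -0.5, 0, 0, 0]
    - [1, -2.6, 3.4, -0.5, 0, 0, 0]
    - [1, -2.6, 3.4, -0.5, 0, 0, 0]
    - [1, -2.6, 3.4, -0.5, 0, 0, 0]
    - [1, -2.6, 3.4, -0.5, 0, 0, 0]
    - [1, -2.6, 3.4, -0.5, 0, 0, 0]

```text
clock: 1.4
position: [343.7, -162.0, 258.6]
ee_rot: [-0.137, 0.991, -0.0, 0.001]
contact_force: [1.3, 0.0, -0.1]
gripper_width: 85.0
```

Call:
servo_tool:
  rows:
    - [1, -2.6, 3.4, 0, 0, 0, 0]
    - [1, -2.6, 3.4, 0, 0, 0, 0]
    - [1, -2.6, 3.4, 0, 0, 0, 0]
    - [1, -2.6, 3.4, 0, 0, 0, 0]
    - [1, -2.6, 3.4, 0, 0, 0, 0]
    - [1, -2.6, 3.4, 0, 0, 0, 0]
    - [1, -2.6, 3.4, 0, 0, 0, 0]
    - [1, -2.6, 3.4, 0, 0, 0, 0]
    - [1, -2.6, 3.4, 0, 0, 0, 0]
    - [1, -2.6, 3.4, 0, 0, 0, 0]
    - [1, 0, 0, 0, 0, 0, 0]

```text
clock: 2.5
position: [502.4, 238.3, 256.5]
ee_rot: [-0.139, 0.99, -0.0, -0.0]
contact_force: [-0.6, -0.1, -0.3]
gripper_width: 85.0
```

Call:
servo_tool:
  rows:
    - [1, 0, 0, 0, 0, 0, -8.2]
    - [1, 0, 0, 0, 0, 0, -8.2]
    - [1, 0, 0, 0, 0, 0, -8.2]
    - [1, 0, 0, 0, 0, 0, -8.2]
    - [1, 0, 0, 0, 0, 0, -8.2]
    - [1, 0, 0, 0, 0, 0, -8.2]
    - [1, 0, 0, 0, 0, 0, -8.2]
    - [1, 0, 0, 0, 0, 0, -8.2]
    - [1, 0, 0, 0, 0, 0, -8.2]
    - [1, 0, 0, 0, 0, 0, -8]
    - [1, 0, 0, 0, 0, 0, -8]
    - [1, 0, 0, 0, 0, 0, 0]

```text
clock: 3.7
position: [500.9, 233.8, 258.1]
ee_rot: [0.796, -0.605, -0.0, 0.0]
contact_force: [-0.2, -0.3, 0.0]
gripper_width: 85.6
```

```bash
python3 -c "
from h import *
go([512.5,278.5,180])"
```

```text
pos [500.9 233.8 258.1] d cm [-3.99 -2.32  7.81] rot [ 0.   0.  -0.1] t 3.7 F [-0.2 -0.3  0. ] w 85.6 j [ 0.73  0.23 -0.08 -0.   -1.27 -0.46]
```

Call:
servo_tool:
  rows:
    - [1, -1.5, -0.9, 0, 0, 0, 0]
    - [1, -1.5, -0.9, 0, 0, 0, 0]
    - [1, -1, -0.5, 0, 0, 0, 0]
    - [1, 0, 0, 2, 0, 0, 0]
    - [1, 0, 0, 3, 0, 0, 0]
    - [1, 0, 0, 2.8, 0, 0, 0]
    - [1, 0, 0, 0, 0, 0, 0]
    - [1, 0, 0, 0, 0, 0, 0]

```text
clock: 4.5
position: [513.0, 279.7, 180.2]
ee_rot: [0.797, -0.604, 0.0, 0.0]
contact_force: [-0.2, 0.2, 0.4]
gripper_width: 85.5
```

```bash
python3 -c "
from h import *
go([512.5,278.5,104])
t=get_image('top');s=get_image('scene')
a=cv2.resize(t['image'][170:275,230:350],None,fx=3.3,fy=3.3);b=cv2.resize(s['image'][130:290,215:345],None,fx=3,fy=3)
a=cv2.resize(a,(a.shape[1],b.shape[0])) if 0 else np.pad(a,((0,max(0,b.shape[0]-a.shape[0])),(0,0),(0,0)))
cv2.imwrite('pics/c.png',np.hstack([a,b])[:,:,::-1])"
```

```text
pos [513.  279.7 180.2] d cm [0.1  0.08 7.63] rot [ 0.  -0.1 -0. ] t 4.5 F [-0.2  0.2  0.4] w 85.5 j [ 0.78  0.33 -0.13  0.   -1.11 -0.5 ]
```

View pics/c.png

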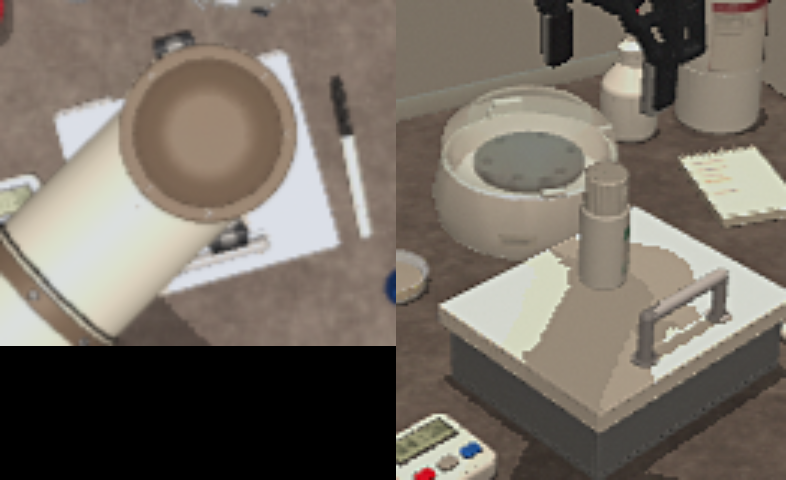

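The open fingers straddle the bottle (cap at about (607,180) in the scene crop). I'll descend and close on it.

Call:
servo_tool:
  rows:
    - [1, 0.1, 0.1, 2, 0, 0, 0]
    - [1, 0, 0, 2.5, 0, 0, 0]
    - [1, 0, 0, 2, 0, 0, 0]
    - [1, 0, 0, 1.1, 0, 0, 0]
    - [1, 0, 0, 0, 0, 0, 0]
    - [0, 0, 0, 0, 0, 0, 0]
    - [0, 0, 0, 0, 0, 0, 0]
    - [0, 0, 0, 0, 0, 0, 0]
    - [0, 0, 0, 0, 0, 0, 0]
    - [0, 0, 0, 0, 0, 0, 0]
    - [0, 0, 0, 0, 0, 0, 0]
    - [0, 0, 0, 0, 0, 0, 0]

```text
clock: 5.8
position: [512.2, 278.0, 105.1]
ee_rot: [0.797, -0.604, 0.0, -0.001]
contact_force: [-1.0, -0.4, 4.7]
gripper_width: 28.8
```

Call:
servo_tool:
  rows:
    - [0, 0, 0, 0, 0, 0, 0]
    - [0, 0, 0, -0.5, 0, 0, 0]
    - [0, 0, 0, -0.5, 0, 0, 0]
    - [0, 0, 0, 0, 0, 0, 0]

```text
clock: 6.2
position: [512.2, 278.1, 114.5]
ee_rot: [0.797, -0.605, 0.0, -0.001]
contact_force: [0.2, 0.3, -1.5]
gripper_width: 28.2
```

```bash
python3 -c "
from h import *
go([512.5,278.5,190])"
```

```text
pos [512.2 278.1 114.5] d cm [-0.04 -0.05 -7.55] rot [-0.1  0.  -0. ] t 6.2 F [ 0.2  0.3 -1.5] w 28.2 j [ 0.78  0.39 -0.22  0.   -0.96 -0.5 ]
```

Call:
servo_tool:
  rows:
    - [0, 0, 0, -1.5, 0, 0, 0]
    - [0, 0, 0, -2, 0, 0, 0]
    - [0, 0, 0, -2, 0, 0, 0]
    - [0, 0, 0, -1.5, 0, 0, 0]
    - [0, 0, 0, -1, 0, 0, 0]
    - [0, 0, 0, 0, 0, 0, 0]
    - [0, 0, 0, 0, 0, 0, 0]

```text
clock: 6.9
position: [511.4, 277.6, 193.2]
ee_rot: [0.796, -0.605, -0.0, 0.001]
contact_force: [0.7, 0.9, -1.7]
gripper_width: 28.6
```

```bash
python3 -c "
from h import *
go([515,65,195])
s=get_image('scene')
b=cv2.resize(s['image'][110:290,205:345],None,fx=3.3,fy=3.3,interpolation=cv2.INTER_CUBIC)
cv2.imwrite('pics/d.png',b[:,:,::-1])"
```

```text
pos [511.4 277.6 193.2] d cm [20.58  5.36 -0.17] rot [ 0.1 -0.  -0.1] t 6.9 F [ 0.7  0.9 -1.7] w 28.6 j [ 0.78  0.32 -0.12 -0.   -1.14 -0.5 ]
```

View pics/d.png

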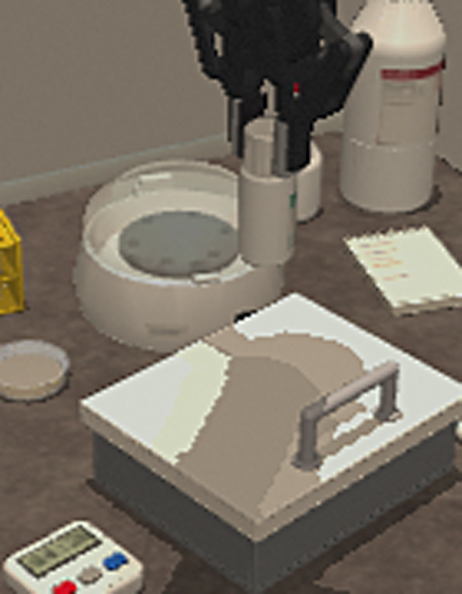

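```bash
python3 -c "
from h import *
s=get_image('scene')
for z in (120,130,140,150,160,170): print(z,proj(s,(511.4,277.6,z)).round(1), proj(s,(511.4,277.6,z+58)).round(1))
print([ (n,[round(x/3.3+205-.35,1),round(y/3.3+110-.35,1)]) for n,x,y in (('bottom',267,251),('capbottom',266,172),('top',267,127),('tipR',291,176),('tipL',235,157))])
"
```

```text
120 [285.  203.6] [285.8 179.4]
130 [285.1 199.6] [286.  175.1]
140 [285.3 195.5] [286.1 170.8]
150 [285.4 191.3] [286.3 166.3]
160 [285.5 187.1] [286.4 161.9]
170 [285.7 182.9] [286.6 157.4]
[('bottom', [285.6, 185.7]), ('capbottom', [285.3, 161.8]), ('top', [285.6, 148.1]), ('tipR', [292.8, 163.0]), ('tipL', [275.9, 157.2])]
```

```bash
python3 -c "
from h import *
s=get_image('scene')
ex=np.array([np.cos(YAW),np.sin(YAW),0])
def fit(c,h,uv):
    for z in range(150,260,10):
        print(z,proj(s,np.array([c[0],c[1],z])+h*ex).round(1),end=' ')
    print('meas',uv)
fit((513,279.7),-47,(302,167)); fit((513,279.7),47,(268,152))
fit((511.4,277.6),-18,(292.8,163)); fit((511.4,277.6),18,(276,157))
"
```

```text
150 [300.7 200.3] 160 [300.9 196. ] 170 [301.1 191.7] 180 [301.4 187.3] 190 [301.6 182.9] 200 [301.9 178.5] 210 [302.1 174. ] 220 [302.3 169.4] 230 [302.6 164.8] 240 [302.9 160.2] 250 [303.1 155.5] meas (302, 167)
150 [268.5 182.6] 160 [268.5 178.4] 170 [268.6 174.3] 180 [268.6 170.1] 190 [268.7 165.8] 200 [268.8 161.5] 210 [268.8 157.2] 220 [268.9 152.8] 230 [268.9 148.3] 240 [269.  143.9] 250 [269.1 139.3] meas (268, 152)
150 [291.6 194.7] 160 [291.8 190.5] 170 [292.  186.2] 180 [292.2 181.9] 190 [292.4 177.6] 200 [292.6 173.2] 210 [292.8 168.7] 220 [293.  164.2] 230 [293.1 159.7] 240 [293.3 155.1] 250 [293.5 150.4] meas (292.8, 163)
150 [279.3 187.9] 160 [279.4 183.8] 170 [279.5 179.6] 180 [279.6 175.3] 190 [279.8 171. ] 200 [279.9 166.7] 210 [280.  162.3] 220 [280.1 157.8] 230 [280.2 153.3] 240 [280.4 148.8] 250 [280.5 144.2] meas (276, 157)
```

The no-slip check is good: the bottle bottom is at about 160. However, the fingertips show about 35 mm higher than the stated geometry predicts, and the width of 28.6 mm means the grip is on the cap. I'll allow for that at the handle. Next I carry the bottle to (515,65).

Call:
servo_tool:
  rows:
    - [0, 1, 0.2, 0, 0, 0, 0]
    - [0, 2, 0.5, 0, 0, 0, 0]
    - [0, 2.8, 0.7, 0, 0, 0, 0]
    - [0, 3, 0.8, 0, 0, 0, 0]
    - [0, 3, 0.8, 0, 0, 0, 0]
    - [0, 3, 0.8, 0, 0, 0, 0]
    - [0, 2.8, 0.7, 0, 0, 0, 0]
    - [0, 2, 0.5, 0, 0, 0, 0]
    - [0, 1, 0.3, 0, 0, 0, 0]
    - [0, 0, 0, 0, 0, 0, 0]
    - [0, 0, 0, 0, 0, 0, 0]

```text
clock: 8.15
position: [516.2, 65.0, 194.1]
ee_rot: [0.796, -0.605, 0.0, -0.0]
contact_force: [0.9, -0.3, -0.5]
gripper_width: 28.7
```

Call:
servo_tool:
  rows:
    - [0, 0, 0, 2, 0, 0, 0]
    - [0, 0, 0, 3, 0, 0, 0]
    - [0, 0, 0, 3, 0, 0, 0]
    - [0, 0, 0, 3, 0, 0, 0]
    - [0, 0, 0, 2, 0, 0, 0]
    - [0, 0, 0, 1, 0, 0, 0]
    - [0, 0, 0, 0, 0, 0, 0]
    - [0, 0, 0, 0, 0, 0, 0]
    - [0, 0, 0, 0, 0, 0, 0]

```text
clock: 9.05
position: [517.3, 65.8, 55.3]
ee_rot: [0.797, -0.604, 0.001, -0.001]
contact_force: [-0.9, 0.4, -1.4]
gripper_width: 28.5
```

```bash
python3 -c "
from h import *
go([515,65,36])
s=get_image('scene')
b=cv2.resize(s['image'][120:300,280:460],None,fx=3,fy=3,interpolation=cv2.INTER_CUBIC)
cv2.imwrite('pics/e.png',b[:,:,::-1])
for z in (0,10,20,30): print(proj(s,[*read_state()['position'][:2],z]))"
```

```text
pos [517.3  65.8  55.3] d cm [0.01 0.25 1.93] rot [-0.2  0.  -0. ] t 9.05 F [-0.9  0.4 -1.4] w 28.5 j [ 0.44  0.37 -0.44  0.   -0.76 -0.17]
[359.98986669 223.55473424]
[360.44960129 220.09742518]
[360.91346637 216.60905397]
[361.38151785 213.0892001 ]
```

View pics/e.png

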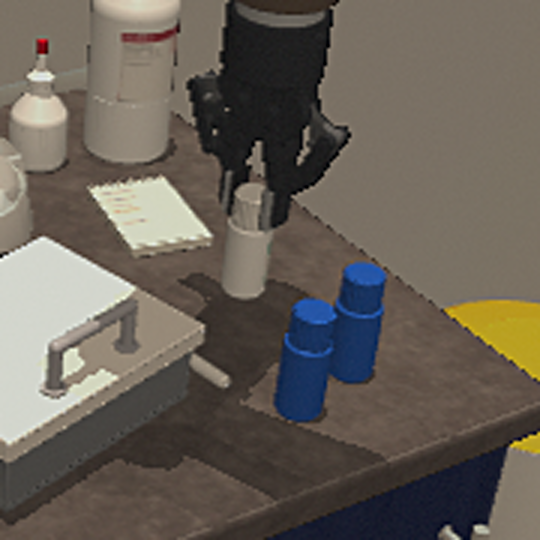

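The bottle hangs upright, its base about 20 mm above bare worktop (crop (244,293)), clear of the notepad, marker and blue bottles. I'll lower it.

Call:
servo_tool:
  rows:
    - [0, 0, 0, 0.8, 0, 0, 0]
    - [0, 0, 0, 0.6, 0, 0, 0]
    - [0, 0, 0, 0.2, 0, 0, 0]
    - [0, 0, 0, 0, 0, 0, 0]
    - [0, 0, 0, 0, 0, 0, 0]

```text
clock: 9.6
position: [516.3, 65.1, 37.9]
ee_rot: [0.797, -0.605, 0.0, 0.0]
contact_force: [-0.6, -0.7, -0.8]
gripper_width: 28.7
```

Call:
servo_tool:
  rows:
    - [0, 0, 0, 0.2, 0, 0, 0]
    - [0, 0, 0, 0, 0, 0, 0]
    - [0, 0, 0, 0, 0, 0, 0]

```text
clock: 9.9
position: [516.2, 65.2, 36.0]
ee_rot: [0.797, -0.605, 0.0, -0.0]
contact_force: [0.3, -0.5, -0.6]
gripper_width: 28.3
```

Call:
servo_tool:
  rows:
    - [0, 0, 0, 0.1, 0, 0, 0]
    - [0, 0, 0, 0, 0, 0, 0]
    - [0, 0, 0, 0, 0, 0, 0]

```text
clock: 10.2
position: [516.4, 65.2, 35.2]
ee_rot: [0.797, -0.605, 0.0, -0.0]
contact_force: [0.2, 0.2, -0.1]
gripper_width: 28.6
```

Call:
servo_tool:
  rows:
    - [0, 0, 0, 0.1, 0, 0, 0]
    - [0, 0, 0, 0, 0, 0, 0]
    - [0, 0, 0, 0, 0, 0, 0]

```text
clock: 10.5
position: [516.5, 65.2, 35.1]
ee_rot: [0.797, -0.604, 0.0, -0.0]
contact_force: [-1.5, 0.3, 7.1]
gripper_width: 28.7
```

Call:
servo_tool:
  rows:
    - [0.6, 0, 0, -0.1, 0, 0, 0]
    - [0.6, 0, 0, 0, 0, 0, 0]
    - [1, 0, 0, 0, 0, 0, 0]
    - [1, 0, 0, 0, 0, 0, 0]
    - [1, 0, 0, 0, 0, 0, 0]
    - [1, 0, 0, -1, 0, 0, 0]
    - [1, 0, 0, -3, 0, 0, 0]
    - [1, 0, 0, -4, 0, 0, 0]
    - [1, 0, 0, -4, 0, 0, 0]
    - [1, 0, 0, -4, 0, 0, 0]
    - [1, 0, 0, 0, 0, 0, 0]

```text
clock: 11.6
position: [520.0, 66.1, 202.3]
ee_rot: [0.797, -0.604, 0.004, -0.006]
contact_force: [-1.3, -0.2, 0.1]
gripper_width: 85.8
```

```bash
python3 -c "
from h import *
go([429.2,264.5,190])"
```

```text
pos [520.   66.1 202.3] d cm [-21.56   3.4    1.18] rot [-0.8 -0.   0. ] t 11.6 F [-1.3 -0.2  0.1] w 85.8 j [ 0.44  0.21 -0.25  0.   -1.1  -0.17]
```

Call:
servo_tool:
  rows:
    - [1, -3, 0.4, 0, 0, 0, 0]
    - [1, -3.5, 0.6, 0, 0, 0, 0]
    - [1, -4, 0.6, 0, 0, 0, 0]
    - [1, -4, 0.6, 0, 0, 0, 0]
    - [1, -4, 0.6, 0, 0, 0, 0]
    - [1, -2, 0.4, 0, 0, 0, 0]
    - [1, -1, 0.2, 2, 0, 0, 0]
    - [1, 0, 0, 4, 0, 0, 0]
    - [1, 0, 0, 2, 0, 0, 0]
    - [1, 0, 0, 0, 0, 0, 0]
    - [1, 0, 0, 0, 0, 0, 0]

```text
clock: 12.7
position: [426.1, 263.3, 115.7]
ee_rot: [0.797, -0.604, 0.0, -0.0]
contact_force: [0.3, 0.7, -0.0]
gripper_width: 85.2
```

```bash
python3 -c "
from h import *
go([429.2,264.5,65])
s=get_image('scene')
b=cv2.resize(s['image'][120:290,220:420],None,fx=3,fy=3,interpolation=cv2.INTER_CUBIC)
cv2.imwrite('pics/f.png',b[:,:,::-1])"
```

```text
pos [426.1 263.3 115.7] d cm [-0.03 -0.33  5.07] rot [-0. -0. -0.] t 12.7 F [ 0.3  0.7 -0. ] w 85.2 j [ 0.88  0.26 -0.42  0.   -0.89 -0.61]
```

View pics/f.png

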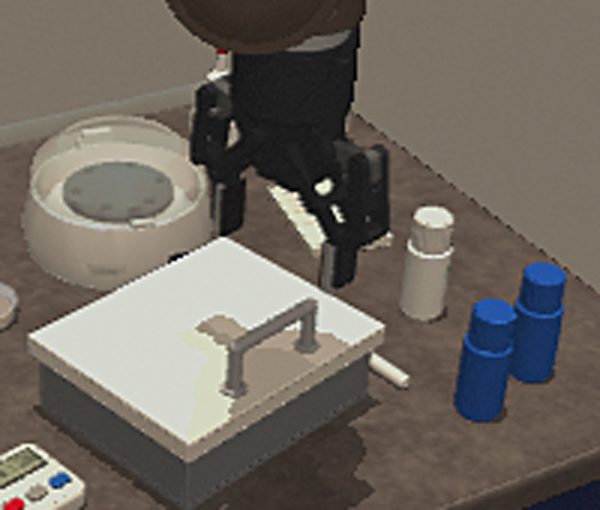

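```bash
python3 -c "
from h import *
s=get_image('scene'); ex=np.array([np.cos(YAW),np.sin(YAW),0]); p=read_state()['position']
for z in range(110,200,10): print(z,[proj(s,[p[0]+h*ex[0],p[1]+h*ex[1],z]).round(1) for h in (-47,0,47)])
f=lambda x,y:(x/3+220-.3,y/3+120-.3)
print(f(340,287),f(284,258),f(228,233),'bar',f(272,325),proj(s,(429,264.5,104)))
c=ray(s,f(424,317),3);print('bottle base',c, 'top',ray(s,f(433,217),89))
"
```

```text
110 [array([329.6, 237.4]), array([311.6, 226.9]), array([294.7, 217. ])]
120 [array([330. , 233.1]), array([311.9, 222.8]), array([294.9, 212.9])]
130 [array([330.4, 228.9]), array([312.2, 218.6]), array([295.1, 208.8])]
140 [array([330.8, 224.6]), array([312.5, 214.3]), array([295.3, 204.6])]
150 [array([331.2, 220.2]), array([312.8, 210. ]), array([295.5, 200.4])]
160 [array([331.6, 215.8]), array([313.1, 205.7]), array([295.7, 196.1])]
170 [array([332.1, 211.4]), array([313.5, 201.3]), array([295.9, 191.8])]
180 [array([332.5, 206.8]), array([313.8, 196.9]), array([296.1, 187.5])]
190 [array([332.9, 202.3]), array([314.1, 192.4]), array([296.3, 183.1])]
(333.0333333333333, 215.36666666666667) (314.3666666666667, 205.7) (295.7, 197.36666666666667) bar (310.3666666666667, 228.0333333333333) [310.57981918 228.83292415]
bottle base [506.52804511  70.76300987   3.        ] top [516.00213721  67.05203586  89.        ]
```

The stain bottle stands upright (crop (424,317)), clear of the chamber. The open fingertips measure at z≈160 with the TCP at 116, which confirms the offset of about 42 mm. I'll descend to TCP 62 and close on the bar.

Call:
servo_tool:
  rows:
    - [1, 0, -0.3, 1, 0, 0, 0]
    - [1, 0, 0, 2, 0, 0, 0]
    - [1, 0, 0, 1.5, 0, 0, 0]
    - [1, 0, 0, 0.8, 0, 0, 0]
    - [1, 0, 0, 0, 0, 0, 0]
    - [1, 0, 0, 0, 0, 0, 0]

```text
clock: 13.4
position: [429.0, 264.3, 62.5]
ee_rot: [0.797, -0.605, 0.0, -0.0]
contact_force: [-0.4, 0.1, 1.2]
gripper_width: 85.5
```

Call:
servo_tool:
  rows:
    - [0.5, 0, 0, 0, 0, 0, 0]
    - [0.5, 0, 0, 0, 0, 0, 0]
    - [0.3, 0, 0, 0, 0, 0, 0]
    - [0.3, 0, 0, 0, 0, 0, 0]
    - [0, 0, 0, 0, 0, 0, 0]
    - [0, 0, 0, 0, 0, 0, 0]
    - [0, 0, 0, 0, 0, 0, 0]
    - [0, 0, 0, 0, 0, 0, 0]
    - [0, 0, 0, 0, 0, 0, 0]
    - [0, 0, 0, 0, 0, 0, 0]

```text
clock: 14.4
position: [426.9, 263.2, 62.1]
ee_rot: [0.796, -0.605, -0.001, 0.002]
contact_force: [-5.3, 0.2, 4.0]
gripper_width: 8.2
```

```bash
python3 -c "
from h import *
go([429.2,264.5,62])
s=get_image('scene')
b=cv2.resize(s['image'][150:290,220:420],None,fx=3.5,fy=3.5,interpolation=cv2.INTER_CUBIC)
cv2.imwrite('pics/g.png',b[:,:,::-1])"
```

```text
pos [426.9 263.2  62.1] d cm [-0.07 -0.25  0.01] rot [ 0.2 -0.  -0.1] t 14.4 F [-5.3  0.2  4. ] w 8.2 j [ 0.88  0.34 -0.47 -0.   -0.76 -0.6 ]
```

View pics/g.png

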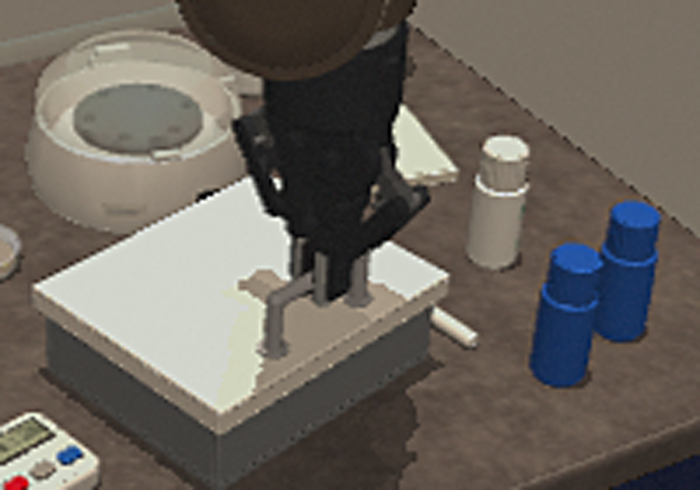

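The fingers have closed on the bar (about (322,285)). Width is 8.2, which matches the 10 mm bar given the same −1.5 offset seen on the cap. Next are the arc steps.

```bash
python3 -c "
import numpy as np
t=np.radians(np.r_[0,1,np.arange(3,48,3),48,49.2,50]);X=-141*np.cos(t)+48*np.sin(t);Z=48*np.cos(t)+141*np.sin(t)
for a,b in zip(-np.diff(X)/10,-np.diff(Z)/10): print([0,0,round(a,2),round(b,2),0,0,0],end=', ')
print(len(t)-1)"
```

```text
[0, 0, np.float64(-0.09), np.float64(-0.25), 0, 0, 0], [0, 0, np.float64(-0.18), np.float64(-0.49), 0, 0, 0], [0, 0, np.float64(-0.31), np.float64(-0.72), 0, 0, 0], [0, 0, np.float64(-0.35), np.float64(-0.7), 0, 0, 0], [0, 0, np.float64(-0.38), np.float64(-0.68), 0, 0, 0], [0, 0, np.float64(-0.42), np.float64(-0.66), 0, 0, 0], [0, 0, np.float64(-0.45), np.float64(-0.64), 0, 0, 0], [0, 0, np.float64(-0.48), np.float64(-0.61), 0, 0, 0], [0, 0, np.float64(-0.51), np.float64(-0.59), 0, 0, 0], [0, 0, np.float64(-0.54), np.float64(-0.56), 0, 0, 0], [0, 0, np.float64(-0.57), np.float64(-0.53), 0, 0, 0], [0, 0, np.float64(-0.6), np.float64(-0.5), 0, 0, 0], [0, 0, np.float64(-0.63), np.float64(-0.47), 0, 0, 0], [0, 0, np.float64(-0.65), np.float64(-0.43), 0, 0, 0], [0, 0, np.float64(-0.67), np.float64(-0.4), 0, 0, 0], [0, 0, np.float64(-0.69), np.float64(-0.36), 0, 0, 0], [0, 0, np.float64(-0.71), np.float64(-0.33), 0, 0, 0], [0, 0, np.float64(-0.29), np.float64(-0.12), 0, 0, 0], [0, 0, np.float64(-0.19), np.float64(-0.08), 0, 0, 0], 19
```

Call:
servo_tool:
  rows:
    - [0, 0, -0.09, -0.25, 0, 0, 0]
    - [0, 0, -0.18, -0.49, 0, 0, 0]
    - [0, 0, -0.31, -0.72, 0, 0, 0]
    - [0, 0, -0.35, -0.7, 0, 0, 0]
    - [0, 0, -0.38, -0.68, 0, 0, 0]
    - [0, 0, 0, 0, 0, 0, 0]

```text
clock: 15.05
position: [438.7, 266.4, 89.9]
ee_rot: [0.796, -0.605, -0.001, 0.003]
contact_force: [-7.2, 2.0, -0.4]
gripper_width: 7.8
```

```bash
python3 -c "
from h import *
go([429.2,264.5,62])"
```

```text
pos [438.7 266.4  89.9] d cm [-0.08  0.95  2.79] rot [ 0.3 -0.1 -0.1] t 15.05 F [-7.2  2.  -0.4] w 7.8 j [ 0.86  0.32 -0.41 -0.   -0.85 -0.59]
```

Call:
servo_tool:
  rows:
    - [0, 0, -0.42, -0.66, 0, 0, 0]
    - [0, 0, -0.45, -0.64, 0, 0, 0]
    - [0, 0, -0.48, -0.61, 0, 0, 0]
    - [0, 0, -0.51, -0.59, 0, 0, 0]
    - [0, 0, -0.54, -0.56, 0, 0, 0]
    - [0, 0, -0.57, -0.53, 0, 0, 0]
    - [0, 0, -0.6, -0.5, 0, 0, 0]
    - [0, 0, 0, 0, 0, 0, 0]

```text
clock: 15.85
position: [472.7, 275.9, 132.5]
ee_rot: [0.796, -0.605, -0.001, 0.003]
contact_force: [-12.7, -1.0, 12.0]
gripper_width: 7.3
```

Call:
servo_tool:
  rows:
    - [0, 0, -0.63, -0.47, 0, 0, 0]
    - [0, 0, -0.65, -0.43, 0, 0, 0]
    - [0, 0, -0.67, -0.4, 0, 0, 0]
    - [0, 0, -0.69, -0.36, 0, 0, 0]
    - [0, 0, -0.71, -0.33, 0, 0, 0]
    - [0, 0, -0.29, -0.12, 0, 0, 0]
    - [0, 0, -0.19, -0.08, 0, 0, 0]
    - [0, 0, 0, 0, 0, 0, 0]
    - [0, 0, 0, 0, 0, 0, 0]

```text
clock: 16.75
position: [512.6, 287.2, 156.3]
ee_rot: [0.797, -0.604, 0.001, -0.001]
contact_force: [-5.5, -1.6, 11.5]
gripper_width: 7.3
```

```bash
python3 -c "
from h import *
go([429.2,264.5,62])
s=get_image('scene')
b=cv2.resize(s['image'][110:290,200:420],None,fx=3.3,fy=3.3,interpolation=cv2.INTER_CUBIC)
cv2.imwrite('pics/h.png',b[:,:,::-1])
# predicted lid front-edge corners (top and underside) for angles
ex=np.array([np.cos(YAW),np.sin(YAW),0]);ey=np.array([-np.sin(YAW),np.cos(YAW),0]);H=np.array([564.24,302.7,56])
for a in (44,47,50,53,56):
    t=np.radians(a); P=lambda x,y,z:H+ex*(x*np.cos(t)+z*np.sin(t))+ey*y+np.array([0,0,z*np.cos(t)-x*np.sin(t)])
    f=lambda p:((proj(s,p)+.35-[200,110])*3.3).round()
    print(a,[f(P(-161,y,14)) for y in (97,-97)],'hinge end',f(P(-1,97,14)),'bar ends',[f(P(-141,y,48)) for y in (36,-36)])
"
```

```text
pos [512.6 287.2 156.3] d cm [-0.08  8.66  9.41] rot [-0.1 -0.   0. ] t 16.75 F [-5.5 -1.6 11.5] w 7.3 j [ 0.79  0.36 -0.16  0.   -1.05 -0.51]
44 [array([209., 327.]), array([438., 213.])] hinge end [ 85. 400.] bar ends [array([242., 247.]), array([327., 208.])]
47 [array([201., 314.]), array([431., 202.])] hinge end [ 85. 400.] bar ends [array([234., 238.]), array([319., 199.])]
50 [array([193., 301.]), array([423., 191.])] hinge end [ 84. 400.] bar ends [array([226., 229.]), array([311., 190.])]
53 [array([185., 289.]), array([415., 180.])] hinge end [ 84. 400.] bar ends [array([217., 221.]), array([303., 182.])]
56 [array([176., 278.]), array([407., 170.])] hinge end [ 83. 401.] bar ends [array([209., 213.]), array([294., 175.])]
```

View pics/h.png

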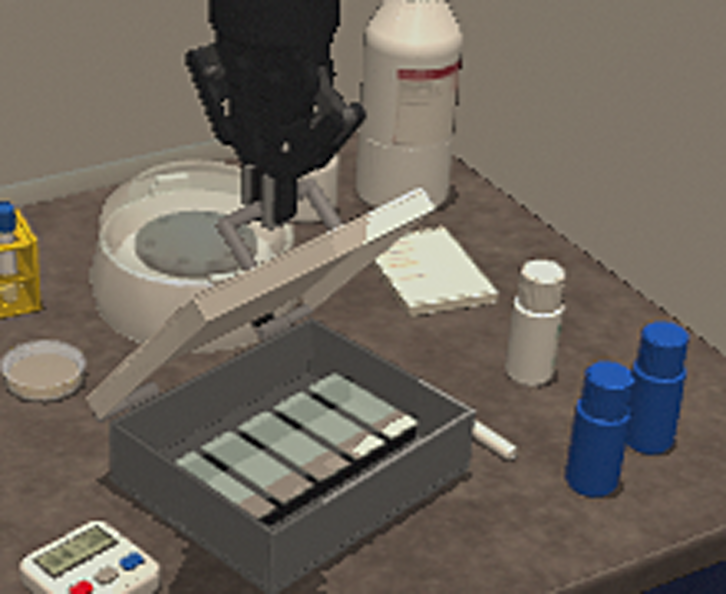

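Lid open: right front corner at about (424,189), and left bar end at (222,226). Both match the 50° prediction. The wrist shows 11 N upward, so I'll relieve it with 2 mm up and check the corners closely.

Call:
servo_tool:
  rows:
    - [0, 0, 0, -0.1, 0, 0, 0]
    - [0, 0, 0, -0.1, 0, 0, 0]
    - [0, 0, 0, 0, 0, 0, 0]
    - [0, 0, 0, 0, 0, 0, 0]
    - [0, 0, 0, 0, 0, 0, 0]

```text
clock: 17.3
position: [512.4, 287.1, 156.2]
ee_rot: [0.797, -0.604, 0.0, 0.0]
contact_force: [-2.7, -1.7, 6.7]
gripper_width: 7.5
```

```bash
python3 -c "
from h import *
go([429.2,264.5,62])
s=get_image('scene'); k=8
ex=np.array([np.cos(YAW),np.sin(YAW),0]);ey=np.array([-np.sin(YAW),np.cos(YAW),0]);H=np.array([564.24,302.7,56])
def crop(x0,y0,w,h):
    b=cv2.resize(s['image'][y0:y0+h,x0:x0+w],None,fx=k,fy=k,interpolation=cv2.INTER_CUBIC)
    for a,c in ((47,(255,0,0)),(50,(0,255,0)),(53,(0,0,255))):
        t=np.radians(a); P=lambda x,y,z:H+ex*(x*np.cos(t)+z*np.sin(t))+ey*y+np.array([0,0,z*np.cos(t)-x*np.sin(t)])
        for p in (P(-161,97,14),P(-161,-97,14),P(-141,36,48),P(-141,-36,48)):
            q=(proj(s,p)+.5-[x0,y0])*k; cv2.circle(b,tuple(int(v) for v in q),3,c,-1)
    return b
cv2.imwrite('pics/i.png',np.hstack([crop(245,160,48,60),crop(293,150,48,60)])[:,:,::-1])
"
```

```text
pos [512.4 287.1 156.2] d cm [-0.07  8.62  9.42] rot [-0. -0. -0.] t 17.3 F [-2.7 -1.7  6.7] w 7.5 j [ 0.79  0.36 -0.16  0.   -1.06 -0.51]
```

View pics/i.png

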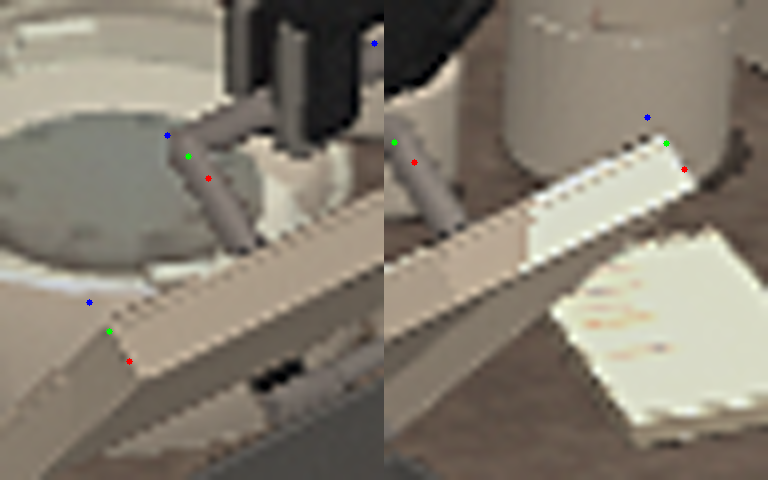

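The measured corners lie slightly past the green 50° dots, at about 50.6°. I'll ease back 1 mm, then check the bystanders and stillness.

Call:
servo_tool:
  rows:
    - [0, 0, 0.1, 0, 0, 0, 0]
    - [0, 0, 0, 0, 0, 0, 0]
    - [0, 0, 0, 0, 0, 0, 0]
    - [0, 0, 0, 0, 0, 0, 0]
    - [0, 0, 0, 0, 0, 0, 0]
    - [0, 0, 0, 0, 0, 0, 0]

```text
clock: 17.95
position: [511.4, 286.8, 155.9]
ee_rot: [0.797, -0.604, 0.0, 0.0]
contact_force: [-3.5, -1.6, 5.5]
gripper_width: 7.4
```

```bash
python3 -c "
from h import *
go([429.2,264.5,62]); print(np.abs(read_state()['joint_vel']).max())
s=get_image('scene');s2=get_image('scene')
a=cv2.imread('pics/scene0.png').astype(int);b=s['image'][:,:,::-1].astype(int)
g=lambda n,y0,y1,x0,x1:print(n,np.abs(a-b)[y0:y1,x0:x1].mean().round(1))
g('timer',265,305,203,252);g('blue',205,265,368,412);g('pad',178,206,308,352);g('buffer',222,280,135,168);g('cup',210,252,162,200);g('dish',210,232,198,228);g('marker',230,250,343,358)
print('still',np.abs(s['image'].astype(int)-s2['image']).mean())
print('stain base',[ray(s,(424/3+219.7,317/3+119.7),3)[:2].round()])
"
```

```text
pos [511.4 286.8 155.9] d cm [-0.07  8.51  9.39] rot [ 0. -0. -0.] t 17.95 F [-3.5 -1.6  5.5] w 7.4 j [ 0.79  0.36 -0.16  0.   -1.06 -0.52]
0.0015997118020540037
timer 10.2
blue 7.3
pad 20.5
buffer 9.4
cup 8.4
dish 10.9
marker 12.9
still 1.0982369614512473
stain base [array([507.,  71.])]
```

```bash
python3 -c "
from bench import *
print(job_done())"
```

```text
the job is handed in; nothing more can be done
None
```

I moved the stain bottle off the lid and stood it upright on the bare worktop. I then raised the lid to about 50° and handed the job in with the gripper still holding the handle. The clock read about 18 s of the 58 s allowed.

- **Bottle:** it stands near (516, 66) mm, clear of the chamber, marker, notepad and the blue look-alikes. The last pictures show it upright.
- **Lid angle:** the pictures put it at about 50.6°, so I eased the arm back 1 mm. I estimate it is now 50.2°, good to about 1°. I did not measure it by camera again after that correction.
- **Holding still:** joint speeds were about zero and the grip width was steady at 7.4 mm. The wrist still felt about 5 N upward, down from 11 N.
- **Other things:** the timer, blue bottles, buffer bottle, cup, dish and marker show no visible change from the first picture. The automatic difference scores were inconclusive, because noise and shadow raised them everywhere. The notepad scored highest (20.5); I put that down to the raised lid partly covering it. The notepad looks in place in the last pictures.
- **Disagreement with the given data:** the fingertips appeared about 35–42 mm higher than the stated tool geometry. As a result the bottle was gripped by its cap rather than its body, and I allowed for the offset when taking the handle.

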